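# Leak-check a jar of cheese sticks and pack it

## Task

Check the jar that stands on the scale for leaks: turn it upside down over the drip tray with the blotting sheet and keep it upside down there for a good two seconds. Then turn it back upright and stand it gently, without dropping it, in the empty place of the carton, and let go; leave the other jars and everything else where they are.

Things in the scene. Friction and masses are not known exactly. Their poses are not given: they have to be found in the camera images.
- jar_mid (a point): The jar to check: tall clear plastic screw jar of cheese sticks, closed; round, straight side wall 58 mm in diameter from the foot up to 132 mm, then a shoulder and a white lid 54 mm in diameter (147 to 165 mm); 165 mm tall, 0.22 to 0.45 kg. It starts upright on the scale's pan. This point is its centre, 82.5 mm above the foot; z runs from foot to lid (up when upright).
- jar: The same jar; its origin is the centre of its foot.
- scale_pan (a point): Centre of the flat metal load pan (150 mm along x, 180 mm along y) of a low white bench scale, on the pan's upper face, 66 mm above the table. The scale is 215 mm long and 184 mm wide, nowhere higher than the pan; its keypad is on the -x side. Fixed; the pan does not give. The jar starts within 45 mm of this point.
- tray_sheet (a point): Middle of the drip tray, on its white blotting sheet, 4 mm above the table. Stainless tray, open above, 176 mm (x) by 162 mm (y), rim 23 mm high. Fixed.
- carton_gap (a point): Centre of the carton's empty place, on its inner floor 4 mm above the table. y points along the row to the next jar, which stands 72 mm from here; z up. The free place is about 79 mm (y) by 70 mm (x): end wall's inner face 36 mm off in -y, 22 mm high; side walls' inner faces 35 mm off in x, 30 mm high.
- carton: The carton: open cardboard tray for one row of four jars along its y axis (across the table), three of them in; outside 296 by 78 mm, walls 4 mm; the empty place is at its -y end (the robot's right), 108 mm from the middle; walls rise to 66 mm at the other end. Origin: middle of its underside. Fixed.
- packed1: Jar like the first, standing in the carton next to the empty place; origin at the centre of its foot, z up.
- packed2: Jar in the carton, second from the empty place; origin at the centre of its foot.
- packed3: Jar in the carton, third from the empty place; origin at the centre of its foot.
- spray: White trigger spray bottle, 70 mm in diameter, 190 mm tall, at the robot's left beyond the carton; origin at its foot.
- tape: Roll of packing tape lying flat between scale and drip tray, 106 mm in diameter, 48 mm high; origin at the centre of its underside.
- marker: Marker pen, 16 mm thick and 131 mm long, lying at the robot's left; origin under its middle.
- tally: Round metal hand tally counter, 44 mm in diameter, 22 mm high, lying at the robot's right; origin under its middle.
- cup: Small white cup of cheese with a clear dome, 63 mm in diameter, 86 mm tall, behind the carton (+x side); origin at its foot.

How it is judged:
By the outcome, as a careful person would: the job done as asked, in the order asked, and still so for the second after the job is handed in, with the robot touching nothing.
It also fails if it takes over 58 s, if anything falls off the work surface, if the arm or the gripper's body presses on something with over 40 N, if the wrist force passes 120 N, or if a joint passes its speed limit or range.

## Robot

A 6-joint arm with a two-finger parallel gripper is mounted at the origin on the work surface. World frame = base frame: x ahead of the robot, y to its left, z up, the work surface at z = 0. Lengths are in m, angles in degrees, forces in N, time in s.
With the tool pointing down it reaches from about 0.4 to 0.825 m from the base axis. Payload 7 kg.
Tool frame: the origin (TCP) lies midway between the tips of the shut fingers; the grasp point (between the pads) lies 19 mm behind it (grip_depth is the distance from the TCP to the grasp point, in m); z points along the fingers, y is the direction in which the jaws open and shut (so a half turn about z gives the same grasp; the last joint's range is limited). The gripper opens to 88 mm and grips with 3 to 60 N. Pads are 19 mm wide; open, the fingers measure 130 mm over their backs; the gripper's body (78 mm by 193 mm) begins 47 mm behind the grasp point.
Start: joints at [87.439, 20.546, 0.682, 0, -70.136, -16.507], TCP at [0.221, 0.638, 0.227] pointing down, gripper open.
Joint ranges: [-176.03, 176.03], [-82.01, 121.73], [-58.28, 71.71], [-173.87, 95.51], [-174.79, -0.11], [-173.66, 173.66]. Speed limits (degrees/s): [136.94, 136.94, 172.46, 180, 180, 180].

## Interface

Orientations are given as [roll, pitch, yaw] about the fixed x, y, z axes, in that order (R = Rz(yaw) Ry(pitch) Rx(roll)).
In Python, from plant import * gives the robot as it stands.
- The arm moves only by the shell command python3 -m inch 'ROWS'. ROWS is JSON, a list of rows, each an object of numbers: "ax", "ay", "az": the turn, a rotation vector about the tool's x, y, z in degrees; "dx", "dy", "dz": the shift along the tool's x, y, z in mm; "fingers": the finger opening in mm, from 0 to 87.6. In form: [{"ax": .., "ay": .., "az": .., "dx": .., "dy": .., "dz": .., "fingers": ..}, ...]. A call has 1 to 8 rows; each row is the pose to reach, as a shift and turn from the pose commanded when the call began, along the tool's axes at that moment; what a row does not reach only later rows make up. A row lasts 1/8 s, in which the tool goes at most 62.5 mm and 10.7 degrees, less where a joint would pass 70% of its speed; a pose out of reach is approached as far as the arm can. A call with a gripper value outside its range is refused whole. The fingers move at their own pace and stop on an object; the grip force is fixed at half the most. Time passes only in rows, so rows that repeat a pose let the fingers close. It gives the time, the measured TCP pose, the force and the opening at its end, in the units of the state.
- get_obs(): the state, without advancing time (a new reading comes with each control period).
- snapshot(name): name is "scene" or "top" or "wrist"; returns a dict with "image" (480x640x3 uint8, red, green, blue), "fx", "fy", "cx", "cy" (pixels), "rvec" (rotation vector, rad) and "tvec" (3), from world to camera coordinates, as OpenCV has them. Camera axes: x right, y down, z forward; pixel columns grow to the right and rows downward; lengths in m; the calibration is good to about 2 mm. A picture is of the moment at which its call begins. There is no depth.
- close_job(): hands the job in, once; it reports no verdict.
Trained networks look in the newest picture that a camera, given by its name, has taken for a name from the list of things; names that differ only in an ending like _2 or _b are one class to them, and where a whole thing is asked for, a point or a joint stands for the part that bears it (a point fixed in the world has none). Each returns a list of dicts, best first, with "score" (0 to 1); they miss things now and then, are a little off and sometimes report something else, mostly with a low value. They report only what shows in the picture. A call takes as long as a camera call.
- search_frame(target, camera): "bbox" ([centre column, centre row, width, height] in pixels, round what is visible of it).
- trace(target, camera): "mask" (480x640 bool, what is visible of it) and "bbox" ([centre column, centre row, width, height] in pixels, round what is visible of it).
- landmark_of(target, camera): "position" ([column, row] in pixels: a listed point, or the origin of a listed thing).
The state is a dict: "clock": time; "joint_pos": joint angles; "qvel": joint speeds; "tau": joint torques, N m; "tool_pos": TCP position; "orientation": TCP orientation; "force": force on the tool from outside, world axes, zero at the start; "moment": the same for the moment, N m; "opening": finger opening in m.
Only numpy, scipy, OpenCV 4.12 (cv2) and the standard library are available. Lean on these libraries where they do the work, as an engineer would, in place of code of your own. Each camera call takes 0.05 s, during which the arm holds its last target.

## Working session

There is one attempt and no reset: what is moved stays moved. The work goes in short steps, Python scripts to look and compute and a shell command to move; the robot and the scene stay as the last step left them, time stands still between calls to the robot, and variables do not carry over. Pictures are saved under pics/ and viewed, and the job is handed in when it is done.

```bash
ls; mkdir -p pics
python3 - <<'E'
from plant import *
import cv2
o=get_obs(); print(o)
for c in ["scene","top","wrist"]:
    s=snapshot(c); cv2.imwrite(f"pics/{c}0.png",s["image"][:,:,::-1]); print(c,s["fx"],s["cx"],s["cy"],s["rvec"],s["tvec"])
E
```

```text
pics
{'clock': 0.0, 'joint_pos': array([ 8.74391902e+01,  2.05906165e+01,  6.36163265e-01, -1.98433828e-02,
       -7.01333169e+01, -1.65086744e+01]), 'qvel': array([-0.00875436, -0.00831868,  0.00871801,  0.03705853, -0.08707013,
       -0.04342744]), 'tau': array([-1.99060883e-04, -5.82723570e+01,  2.93056583e+01,  6.99726149e+00,
        7.02795209e-03, -1.59281194e-04]), 'tool_pos': array([0.22038164, 0.63753142, 0.22565092]), 'orientation': array([ 1.79910547e+02, -7.05795140e-03, -1.90762364e+01]), 'force': array([-0.30395842,  0.32209617, -0.08845642]), 'moment': array([ 0.09440763, -0.00361798, -0.03965362]), 'opening': 0.08763290686898685}
scene 565.9172773315993 323.4927672094 244.0001055892551 [ 1.90817467  1.20709562 -0.614797  ] [-0.28647537 -0.22807123  1.70760065]
top 464.54692121660537 323.5527820505101 237.49529290007786 [ 2.18114791 -2.11861203  0.17499822] [0.00914112 0.62361847 1.03622322]
wrist 424.077046175862 318.9989548796969 239.47789085619272 [-1.72715527  2.42659175  0.30358287] [ 0.67390581 -0.03199234  0.39034655]
```

View pics/scene0.png

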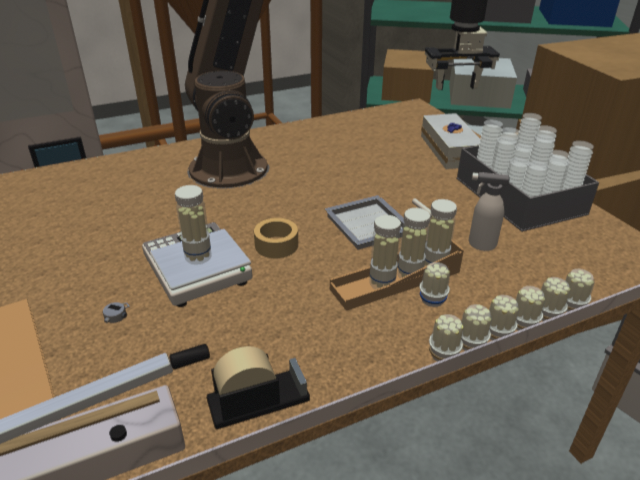

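View pics/top0.png

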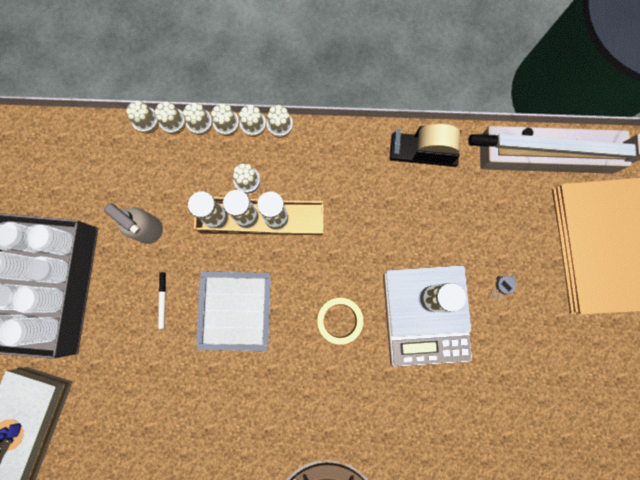

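View pics/wrist0.png

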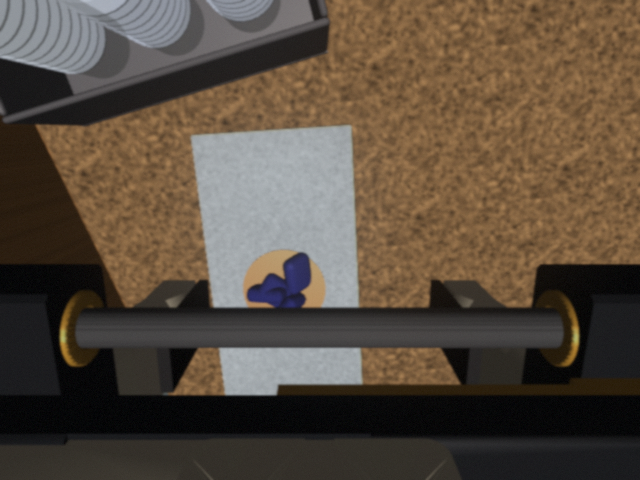

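The scene view shows the jar on the scale at about (192,222), the tape at (276,238), the tray at (367,220) and the carton gap near (357,285). In the top view, the jar lid is at (450,297), the tray at (235,311), the gap near (305,218), and packed1 at (272,205).

```bash
cat > h.py <<'E'
from plant import *
import cv2, numpy as np
from scipy.optimize import least_squares
def cam(s): 
    K=np.array([[s["fx"],0,s["cx"]],[0,s["fy"],s["cy"]],[0,0,1.]]); return K,np.array(s["rvec"],float),np.array(s["tvec"],float)
def proj(c,P): 
    return cv2.projectPoints(np.atleast_2d(np.array(P,float)),c[1],c[2],c[0],None)[0][:,0]
def ray(c,px,z):
    K,r,t=c; R=cv2.Rodrigues(r)[0]; o=-R.T@t; d=R.T@np.linalg.inv(K)@np.array([px[0],px[1],1.]); return o+d*(z-o[2])/d[2]
def tri(cs,pxs):
    A=[]
    for c,p in zip(cs,pxs):
        P=c[0]@np.c_[cv2.Rodrigues(c[1])[0],c[2]]; A+= [p[0]*P[2]-P[0],p[1]*P[2]-P[1]]
    X=np.linalg.svd(np.array(A))[2][-1]; return X[:3]/X[3]
E
python3 - <<'E'
from h import *
S={c:snapshot(c) for c in ("scene","top")}; C={c:cam(S[c]) for c in S}
zs=dict(jar_mid=.1485,jar=.066,scale_pan=.066,tray_sheet=.004,carton_gap=.004,carton=0,packed1=.004,packed2=.004,packed3=.004,spray=0,tape=0,marker=0,tally=0,cup=0)
for n,z in zs.items():
    px={}
    for c in C:
        r=landmark_of(n,c)
        if r: 
            px[c]=r[0]["position"]; print(n,c,np.round(px[c],1),round(r[0]["score"],2),np.round(ray(C[c],px[c],z),4))
    if len(px)==2: print("   tri",np.round(tri([C[c] for c in px],[px[c] for c in px]),4))
for c in C: print(c, np.round(-cv2.Rodrigues(C[c][1])[0].T@C[c][2],3))
print(get_obs()["clock"])
E
```

```text
jar_mid scene [194.5 222.2] 0.92 [ 0.4781 -0.2143  0.1485]
jar_mid top [441.6 299.3] 0.61 [ 0.4855 -0.2201  0.1485]
   tri [ 0.4859 -0.2169  0.154 ]
jar scene [200.3 259.8] 0.84 [ 0.5009 -0.2182  0.066 ]
jar top [430.9 300.5] 0.58 [ 0.4841 -0.218   0.066 ]
   tri [ 0.4854 -0.2174  0.0555]
scale_pan scene [198.5 257.3] 0.67 [ 0.4905 -0.2193  0.066 ]
scale_pan top [429.9 297.1] 0.69 [ 0.4917 -0.2158  0.066 ]
   tri [ 0.491  -0.2179  0.0657]
tray_sheet scene [365.6 219.9] 0.85 [0.4302 0.2331 0.004 ]
tray_sheet top [236.5 307.4] 0.91 [0.4563 0.2277 0.004 ]
   tri [0.4548 0.2213 0.022 ]
carton_gap scene [353.4 292.2] 0.58 [0.6732 0.0677 0.004 ]
carton_gap top [308.7 217. ] 0.82 [0.6789 0.0644 0.004 ]
   tri [0.6781 0.0646 0.0088]
carton scene [396.5 280.8] 0.75 [0.6753 0.1767 0.    ]
carton top [264.  217.7] 0.82 [0.6745 0.1735 0.    ]
   tri [6.754e-01 1.751e-01 4.000e-04]
packed1 scene [408.7 274. ] 0.96 [0.6701 0.2119 0.004 ]
packed1 top [275.9 219.9] 0.92 [0.6692 0.1439 0.004 ]
   tri [0.6843 0.173  0.0241]
packed2 scene [408.7 274. ] 0.96 [0.6701 0.2119 0.004 ]
packed2 top [275.9 219
[... 258 characters left out ...]
ray top [146.6 229.2] 0.56 [0.6374 0.456  0.    ]
   tri [ 0.636   0.4541 -0.0032]
tape scene [275.5 244. ] 0.56 [ 0.4268 -0.0172  0.    ]
tape top [340.3 321.4] 0.93 [ 0.4304 -0.0185  0.    ]
   tri [ 0.4304 -0.0185  0.0027]
marker scene [423.4 213.7] 0.6 [0.4632 0.3908 0.    ]
marker top [163.1 301.4] 0.81 [0.4655 0.4026 0.    ]
   tri [ 0.4622  0.3969 -0.0011]
tally scene [116.1 319.5] 0.84 [ 0.5385 -0.4136  0.    ]
tally top [501.6 286.8] 0.64 [ 0.523  -0.4052  0.    ]
   tri [ 0.5233 -0.4126 -0.0136]
cup scene [430.4 299.1] 0.75 [0.7602 0.2102 0.    ]
cup top [249.5 180.4] 0.71 [0.7671 0.2137 0.    ]
   tri [0.7642 0.2098 0.004 ]
scene [ 1.496 -0.405  0.804]
top [0.462 0.039 1.117]
1.65
```

```bash
cat >> h.py <<'E'
def circ(x,y,z,r): 
    a=np.linspace(0,2*np.pi,60); return np.c_[x+r*np.cos(a),y+r*np.sin(a),np.full(60,z)]
def rect(x,y,z,lx,ly,yaw=0):
    p=np.array([[-lx,-ly],[lx,-ly],[lx,ly],[-lx,ly],[-lx,-ly]])/2; a=np.radians(yaw); R=np.array([[np.cos(a),-np.sin(a)],[np.sin(a),np.cos(a)]]); p=p@R.T
    return np.c_[p[:,0]+x,p[:,1]+y,np.full(5,z)]
def overlay(s,curves,box,k,fn):
    c=cam(s); x0,y0,x1,y1=box; im=cv2.resize(s["image"][y0:y1,x0:x1,::-1],None,fx=k,fy=k,interpolation=cv2.INTER_CUBIC)
    for P,col in curves:
        q=((proj(c,P)-[x0,y0]+.5)*k).astype(np.int32); cv2.polylines(im,[q],False,col,1)
    cv2.imwrite(fn,im)
E
cat > ov.py <<'E'
from h import *
def go(jar,pan,tray,gap,yaw,tag):
    G=(0,255,0);R=(0,0,255);B=(255,0,0);Y=(0,255,255)
    a=np.radians(yaw); d=np.array([-np.sin(a),np.cos(a)])
    cu=[(circ(*jar,.066,.029),G),(circ(*jar,.066+.132,.029),G),(circ(*jar,.231,.027),R),(circ(*jar,.213,.027),R),
      (rect(*pan,.066,.15,.18),B),(rect(*tray,.023,.176,.162),Y),
      ]
    m=np.array(gap)+.108*d
    cu+=[(rect(*m,0,.078,.296,yaw),G),(rect(*gap,.004,.07,.072,yaw),B),(rect(*(np.array(gap)-.038*d),.022,.078,.004,yaw),Y)]
    for i in (1,2,3):
        p=np.array(gap)+.072*i*d; cu+=[(circ(*p,.169,.027),R),(circ(*p,.136,.029),G)]
    t=snapshot("top"); s=snapshot("scene")
    overlay(t,cu,(180,160,340,280),5,f"pics/{tag}a.png"); overlay(t,cu,(370,250,500,380),5,f"pics/{tag}b.png")
    overlay(s,cu,(310,180,470,300),5,f"pics/{tag}c.png"); overlay(s,cu,(130,170,290,290),5,f"pics/{tag}d.png")
E
python3 -c "
from ov import *
go((.4855,-.217),(.491,-.218),(.455,.224),(.676,.066),0,'o1')"
```

```text
(no output)
```

View pics/o1a.png

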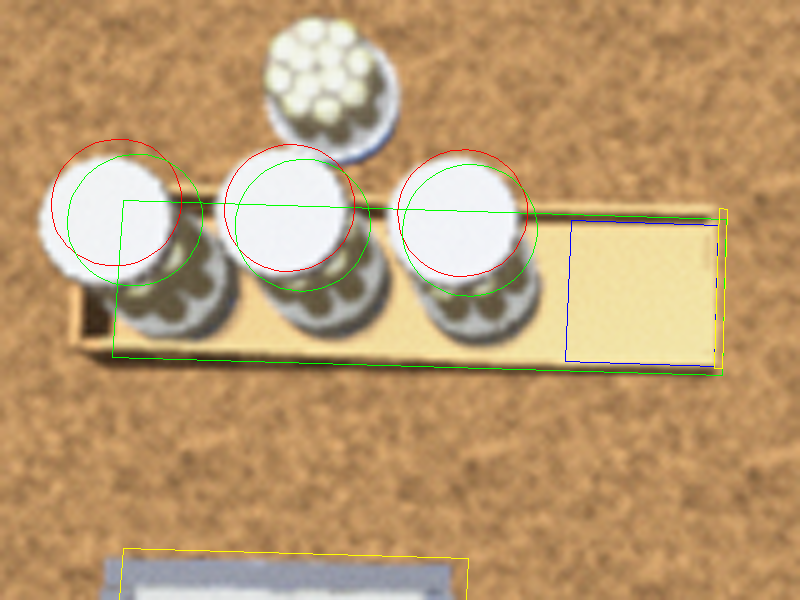

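View pics/o1b.png

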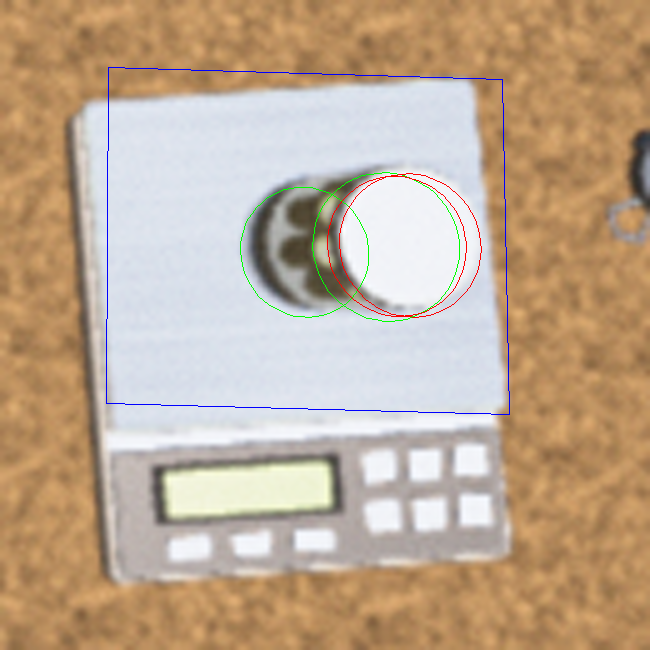

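View pics/o1c.png

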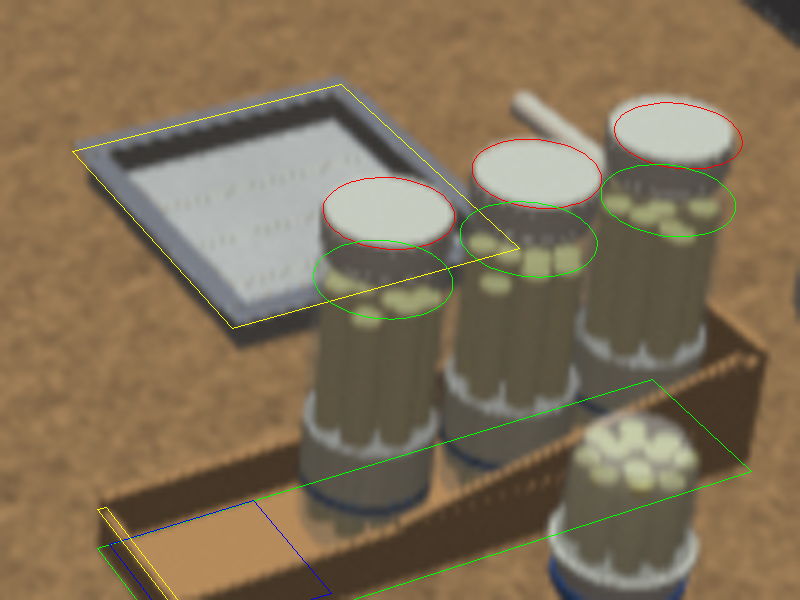

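View pics/o1d.png

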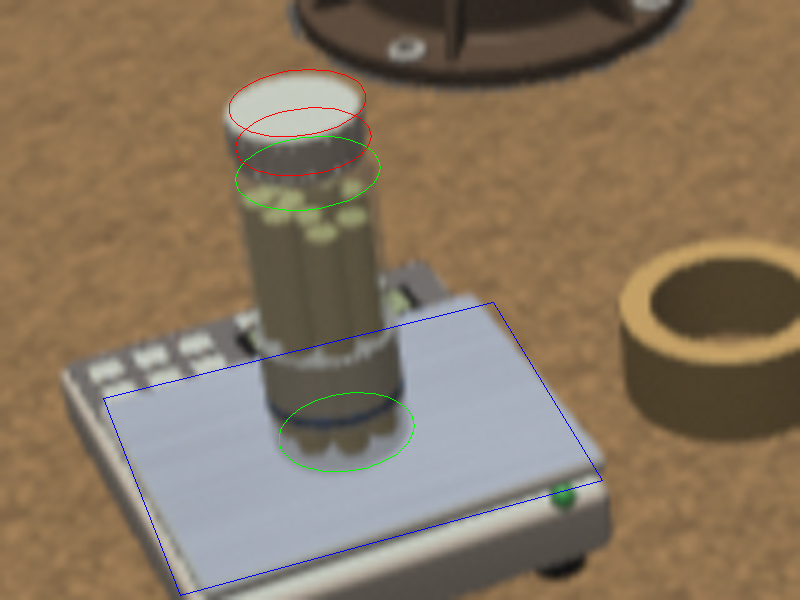

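Overlays: the jar is within about 2–3 mm of (0.4855,-0.217). The gap is within about 2 mm, with the carton yaw about +1°. The tray overlay is ~4 mm off in y. I'll refine the jar with silhouette masks.

Run:
```python
from h import *
from scipy.optimize import minimize
C={};M={}
for c in ("scene","top"):
    C[c]=cam(snapshot(c)); r=trace("jar",c)
    for k in r: print(c,round(k["score"],2),np.round(k["bbox"],1),k["mask"].sum())
    t=np.array({"scene":(194,222),"top":(440,298)}[c]); r=[k for k in r if np.hypot(*(np.array(k["bbox"][:2])-t))<25]
    M[c]=r[0]["mask"]
def sil(c,x,y,z0):
    P=np.vstack([circ(x,y,z0,.029),circ(x,y,z0+.132,.029),circ(x,y,z0+.147,.027),circ(x,y,z0+.165,.027)])
    h=cv2.convexHull(((proj(C[c],P)+.0)*16).astype(np.int32)); m=np.zeros((480,640),np.uint8); cv2.fillPoly(m,[h],1,shift=4); return m>0
def cost(p,cs): return sum(1-(sil(c,p[0],p[1],.066)&M[c]).sum()/(sil(c,p[0],p[1],.066)|M[c]).sum() for c in cs)
for cs in (["scene"],["top"],["scene","top"]):
    r=minimize(cost,[.4855,-.217],args=(cs,),method="Nelder-Mead",options=dict(initial_simplex=[[.48,-.217],[.49,-.212],[.485,-.223]]))
    print(cs,r.x.round(4),round(r.fun,3))
```

```text
scene 0.56 [192.  225.9  39.8  77.5] 2173
top 0.86 [440.7 298.5  50.2  27.7] 1166
top 0.16 [207.2 209.8  36.5  35. ] 968
['scene'] [ 0.4838 -0.2192] 0.052
['top'] [ 0.4887 -0.2158] 0.047
['scene', 'top'] [ 0.49   -0.2188] 0.14
```

```bash
cat >> h.py <<'E'
from scipy.spatial.transform import Rotation as Ro
def cur():
    o=get_obs(); return np.array(o["tool_pos"]),Ro.from_euler("xyz",o["orientation"],degrees=True),o
def R_of(zt,yt):
    zt=np.array(zt,float);zt/=np.linalg.norm(zt);yt=np.array(yt,float);yt-=zt*(yt@zt);yt/=np.linalg.norm(yt)
    return Ro.from_matrix(np.c_[np.cross(yt,zt),yt,zt])
def rel(p,R,base=None):
    p0,R0,o=cur() if base is None else base+(None,)
    d=R0.inv().apply(np.array(p)-p0)*1000; w=(R0.inv()*R).as_rotvec(degrees=True)
    return d.round(1),w.round(2)
def grasp_tcp(c,R): return np.array(c)+R.as_matrix()[:,2]*.019
def st():
    p,R,o=cur(); print("t",round(o["clock"],2),"p",p.round(4),"rpy",np.round(o["orientation"],1),"q",np.round(o["joint_pos"],1),"F",np.round(o["force"],1),"op",round(o["opening"]*1000,1))
E
python3 - <<'E'
from h import *
st(); print(rel([.52,.1,.42],R_of([0,0,-1],[-1,0,0])))
print(rel([.50,.2,.42],R_of([0,0,-1],[-.9,-.4,0])))
E
```

```text
t 1.95 p [0.2205 0.6379 0.2266] rpy [180.    0.  -19.1] q [ 87.4  20.5   0.7  -0.  -70.1 -16.5] F [ 0.7 -0.1 -0.4] op 87.6
(array([ 458.8,  410.6, -193.4]), array([ 0.  , -0.  , 70.93]))
(array([ 407.2,  322.6, -193.4]), array([ 0.  , -0.  , 46.97]))
```

```bash
python3 -m inch '[{"dz":-60,"fingers":87.6},{"dx":50,"dy":40,"dz":-120,"az":10,"fingers":87.6},{"dx":458,"dy":410,"dz":-193,"az":70.9,"fingers":87.6},{"dx":458,"dy":410,"dz":-193,"az":70.9,"fingers":87.6},{"dx":458,"dy":410,"dz":-193,"az":70.9,"fingers":87.6},{"dx":458,"dy":410,"dz":-193,"az":70.9,"fingers":87.6},{"dx":458,"dy":410,"dz":-193,"az":70.9,"fingers":87.6},{"dx":458,"dy":410,"dz":-193,"az":70.9,"fingers":87.6}]'; python3 -c "
from h import *
st()"
```

```text
t 1.95 p [0.2205 0.6379 0.2266] rpy [180.    0.  -19.1] q [ 87.4  20.5   0.7  -0.  -70.1 -16.5] F [ 0.7 -0.1 -0.4] op 87.6$[0]: bad value
```

```bash
python3 -m inch '[{"ax":0,"ay":0,"az":0,"dx":0,"dy":0,"dz":-60,"fingers":87},{"ax":0,"ay":0,"az":10,"dx":50,"dy":40,"dz":-120,"fingers":87},{"ax":0,"ay":0,"az":70.9,"dx":458,"dy":410,"dz":-193,"fingers":87},{"ax":0,"ay":0,"az":70.9,"dx":458,"dy":410,"dz":-193,"fingers":87},{"ax":0,"ay":0,"az":70.9,"dx":458,"dy":410,"dz":-193,"fingers":87},{"ax":0,"ay":0,"az":70.9,"dx":458,"dy":410,"dz":-193,"fingers":87},{"ax":0,"ay":0,"az":70.9,"dx":458,"dy":410,"dz":-193,"fingers":87},{"ax":0,"ay":0,"az":70.9,"dx":458,"dy":410,"dz":-193,"fingers":87}]'; python3 -c "
from h import *
st()"
```

```text
clock: 2.95
tool_pos: [0.424, 0.273, 0.3888]
orientation: [-180.0, 0.0, -90.2]
force: [1.0, 1.0, 1.4]
opening: 0.0871
t 2.95 p [0.424  0.273  0.3888] rpy [-180.     0.   -90.2] q [ 55.1   0.3  -3.8   0.  -85.8 -55.4] F [1.  1.  1.4] op 87.1
```

Run:
```python
from h import *
b=(np.array([.424,.273,.3888]),R_of([0,0,-1],[-1,0,0]))
print(rel([.5,-.12,.42],R_of([0,0.5,-1],[-1,0,0])),rel([.5,-.25,.40],R_of([0,1,-1],[-1,0,0])))
```

```text
(array([392.7, -77.6, -31.4]), array([ -0.09, -26.52,  -0.22])) (array([522.7, -78.1, -11.6]), array([ -0.13, -44.95,  -0.2 ]))
```

```bash
python3 -m inch '[{"ax":0,"ay":-5,"az":0,"dx":60,"dy":-20,"dz":-30,"fingers":87},{"ax":0,"ay":-10,"az":0,"dx":120,"dy":-40,"dz":-32,"fingers":87},{"ax":0,"ay":-15,"az":0,"dx":180,"dy":-60,"dz":-32,"fingers":87},{"ax":0,"ay":-20,"az":0,"dx":240,"dy":-77,"dz":-32,"fingers":87},{"ax":0,"ay":-25,"az":0,"dx":300,"dy":-77,"dz":-32,"fingers":87},{"ax":0,"ay":-30,"az":0,"dx":360,"dy":-77,"dz":-25,"fingers":87},{"ax":0,"ay":-37,"az":0,"dx":420,"dy":-77,"dz":-20,"fingers":87},{"ax":0,"ay":-45,"az":0,"dx":470,"dy":-77,"dz":-20,"fingers":87}]'; python3 -c "
from h import *
st()"
```

```text
clock: 3.95
tool_pos: [0.5006, -0.1972, 0.4085]
orientation: [-179.8, 45.2, -89.8]
force: [2.4, 1.7, 0.3]
opening: 0.087
t 3.95 p [ 0.5006 -0.1972  0.4085] rpy [-179.8   45.2  -89.8] q [ -30.9   19.    23.4  -42.1 -114.6   19.8] F [2.4 1.7 0.3] op 87.0
```

Run:
```python
from h import *
print(rel([.486,-.33,.36],R_of([0,1,-.0],[-1,0,0])))
print(rel([.486,-.32,.16],R_of([0,1,-.0],[-1,0,0])))
```

```text
(array([127.9,  14.7, -60.1]), array([-3.000e-02, -4.478e+01,  1.400e-01]))
(array([262.8,  15.2,  87.8]), array([-3.000e-02, -4.478e+01,  1.400e-01]))
```

```bash
python3 -m inch '[{"ax":0,"ay":-9,"az":0,"dx":30,"dy":5,"dz":-15,"fingers":87},{"ax":0,"ay":-18,"az":0,"dx":60,"dy":10,"dz":-30,"fingers":87},{"ax":0,"ay":-27,"az":0,"dx":90,"dy":15,"dz":-45,"fingers":87},{"ax":0,"ay":-36,"az":0,"dx":128,"dy":15,"dz":-60,"fingers":87},{"ax":0,"ay":-45,"az":0,"dx":145,"dy":15,"dz":-40,"fingers":87},{"ax":0,"ay":-45,"az":0,"dx":175,"dy":15,"dz":-10,"fingers":87},{"ax":0,"ay":-45,"az":0,"dx":205,"dy":15,"dz":25,"fingers":87},{"ax":0,"ay":-45,"az":0,"dx":225,"dy":15,"dz":50,"fingers":87}]'; python3 -c "
from h import *
st(); print(rel([.486,-.32,.156],R_of([0,1,-.0],[-1,0,0])))
s=snapshot('scene'); cv2.imwrite('pics/s1.png',s['image'][:,:,::-1])"
```

```text
clock: 4.95
tool_pos: [0.4856, -0.3185, 0.2108]
orientation: [47.9, 89.8, 138.0]
force: [0.4, 0.0, 0.8]
opening: 0.0869
t 4.95 p [ 0.4856 -0.3185  0.2108] rpy [ 47.9  89.8 138. ] q [ -49.7   54.1   31.   -65.3 -134.7   33.1] F [0.4 0.  0.8] op 86.9
(array([54.8, -0.5, -1.6]), array([ 0.02,  0.12, -0.13]))
```

View pics/s1.png

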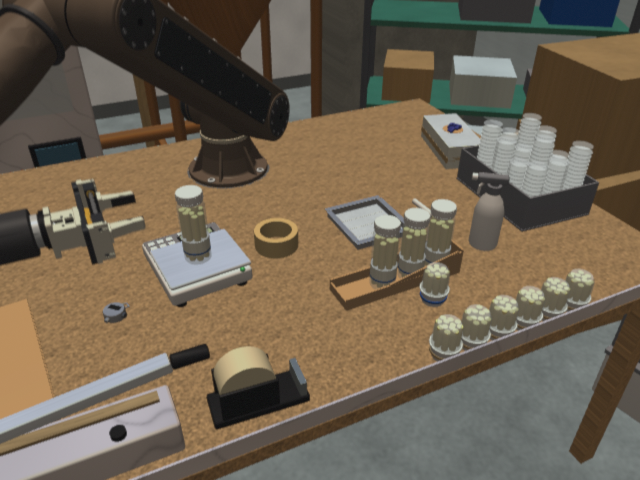

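The scene picture shows the gripper horizontal at about (100,220), facing the jar at (192,220). Its fingers are at (122,200) and (128,225), and nothing lies between. Next I lower it and move in.

```bash
python3 -m inch '[{"ax":0,"ay":0,"az":0,"dx":30,"dy":0,"dz":0,"fingers":87},{"ax":0,"ay":0,"az":0,"dx":55,"dy":0,"dz":0,"fingers":87},{"ax":0,"ay":0,"az":0,"dx":55,"dy":0,"dz":25,"fingers":87},{"ax":0,"ay":0,"az":0,"dx":55,"dy":0,"dz":50,"fingers":87},{"ax":0,"ay":0,"az":0,"dx":55,"dy":0,"dz":70,"fingers":87},{"ax":0,"ay":0,"az":0,"dx":55,"dy":0,"dz":70,"fingers":87}]'; python3 -c "
from h import *
st(); print(rel(np.array([.486,-.218+.019,.156]),R_of([0,1,-.0],[-1,0,0])))
s=snapshot('top'); p,R,o=cur(); 
y=R.as_matrix()[:,1]; f=[np.array([p,p-.019*R.as_matrix()[:,2]]),p+np.array([[.0435],[-.0435]])*y]
overlay(s,[(q,(0,255,0)) for q in f]+[(circ(.486,-.218,.231,.027),(0,0,255))],(370,230,530,350),5,'pics/t1.png')
s=snapshot('wrist'); cv2.imwrite('pics/w1.png',s['image'][:,:,::-1])"
```

```text
clock: 5.75
tool_pos: [0.4861, -0.2477, 0.159]
orientation: [27.1, 90.0, 117.2]
force: [0.3, 0.0, -0.2]
opening: 0.0871
t 5.75 p [ 0.4861 -0.2477  0.159 ] rpy [ 27.1  90.  117.2] q [ -45.4   54.2   21.5  -61.2 -126.9   42.5] F [ 0.3  0.  -0.2] op 87.1
(array([ 3. ,  0. , 48.7]), array([ 0.1 ,  0.01, -0.01]))
```

View pics/t1.png

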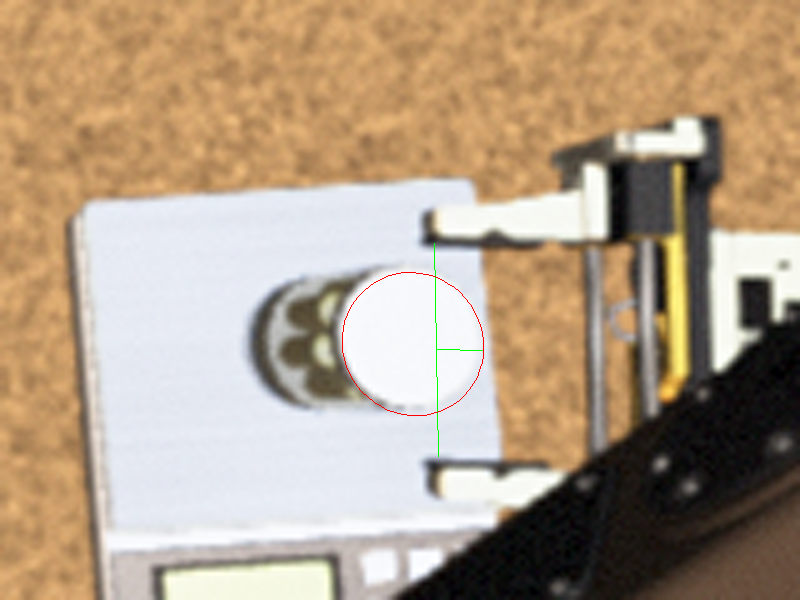

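View pics/w1.png

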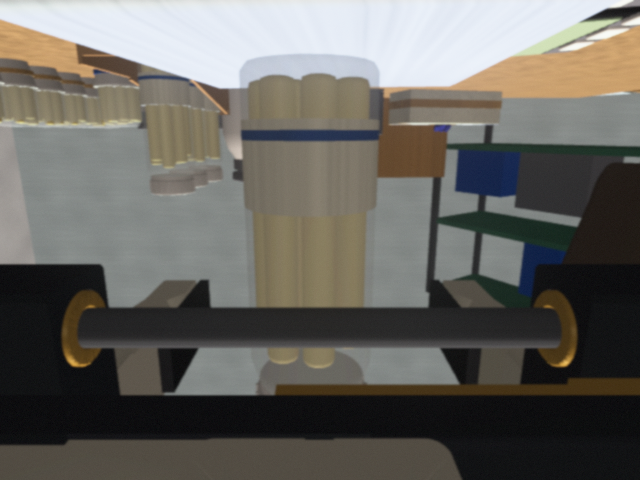

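Top view: the fitted lid circle matches the lid, and the fingers straddle the jar with their tips at crop x≈432. In the wrist view, the jar is centred at column ~312 of 320. I'll advance 48 mm and close.

```bash
python3 -m inch '[{"ax":0,"ay":0,"az":0,"dx":2,"dy":0,"dz":16,"fingers":87},{"ax":0,"ay":0,"az":0,"dx":3,"dy":0,"dz":32,"fingers":87},{"ax":0,"ay":0,"az":0,"dx":3,"dy":0,"dz":48,"fingers":87},{"ax":0,"ay":0,"az":0,"dx":3,"dy":0,"dz":48,"fingers":66},{"ax":0,"ay":0,"az":0,"dx":3,"dy":0,"dz":48,"fingers":50},{"ax":0,"ay":0,"az":0,"dx":3,"dy":0,"dz":48,"fingers":40},{"ax":0,"ay":0,"az":0,"dx":3,"dy":0,"dz":48,"fingers":40},{"ax":0,"ay":0,"az":0,"dx":3,"dy":0,"dz":48,"fingers":40}]'; python3 -c "
from h import *
st()"
```

```text
clock: 6.85
tool_pos: [0.4862, -0.201, 0.1557]
orientation: [-102.6, 89.9, -12.6]
force: [2.5, -0.1, 2.1]
opening: 0.0577
t 6.85 p [ 0.4862 -0.201   0.1557] rpy [-102.6   89.9  -12.6] q [ -42.9   52.4   16.   -61.1 -123.3   45.2] F [ 2.5 -0.1  2.1] op 57.7
```

```bash
python3 -m inch '[{"ax":0,"ay":0,"az":0,"dx":-5,"dy":0,"dz":0,"fingers":40},{"ax":0,"ay":0,"az":0,"dx":-15,"dy":0,"dz":0,"fingers":40},{"ax":0,"ay":0,"az":0,"dx":-30,"dy":0,"dz":0,"fingers":40},{"ax":0,"ay":0,"az":0,"dx":-50,"dy":0,"dz":0,"fingers":40},{"ax":0,"ay":0,"az":0,"dx":-70,"dy":0,"dz":10,"fingers":40},{"ax":0,"ay":0,"az":0,"dx":-90,"dy":0,"dz":30,"fingers":40},{"ax":0,"ay":0,"az":0,"dx":-100,"dy":0,"dz":60,"fingers":40},{"ax":0,"ay":0,"az":0,"dx":-100,"dy":0,"dz":90,"fingers":40}]'; python3 -c "
from h import *
st(); print(rel(np.array([.455,.224+.019,.25]),R_of([0,1,-.0],[-1,0,0])))
s=snapshot('scene'); cv2.imwrite('pics/s2.png',s['image'][:,:,::-1])"
```

```text
clock: 7.85
tool_pos: [0.4857, -0.1095, 0.2578]
orientation: [-125.1, 89.8, -35.1]
force: [0.7, 0.2, -3.2]
opening: 0.0575
t 7.85 p [ 0.4857 -0.1095  0.2578] rpy [-125.1   89.8  -35.1] q [ -38.7   40.3    7.6  -66.4 -121.7   39.8] F [ 0.7  0.2 -3.2] op 57.5
(array([  7. ,  30.6, 352.5]), array([ 0.02, -0.11,  0.16]))
```

View pics/s2.png

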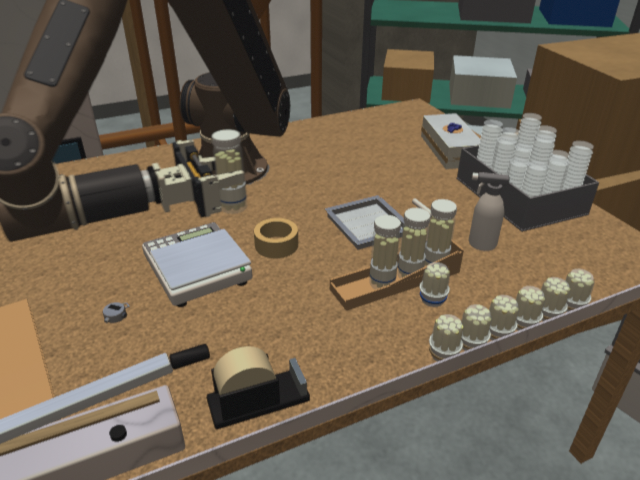

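The jar is held upright at (228,168) in the scene view and has left the pan. Moving over the tray now.

```bash
python3 -m inch '[{"ax":0,"ay":0,"az":0,"dx":3,"dy":5,"dz":30,"fingers":40},{"ax":0,"ay":0,"az":0,"dx":3,"dy":8,"dz":70,"fingers":40},{"ax":0,"ay":0,"az":0,"dx":3,"dy":12,"dz":115,"fingers":40},{"ax":0,"ay":0,"az":0,"dx":5,"dy":16,"dz":160,"fingers":40},{"ax":0,"ay":0,"az":0,"dx":5,"dy":20,"dz":205,"fingers":40},{"ax":0,"ay":0,"az":0,"dx":7,"dy":24,"dz":245,"fingers":40},{"ax":0,"ay":0,"az":0,"dx":7,"dy":28,"dz":280,"fingers":40},{"ax":0,"ay":0,"az":0,"dx":7,"dy":30,"dz":310,"fingers":40}]'; python3 -c "
from h import *
st(); print(rel(np.array([.455,.224+.019,.25]),R_of([0,1,-.0],[-1,0,0])))"
```

```text
clock: 8.9
tool_pos: [0.4549, 0.2009, 0.2498]
orientation: [-101.1, 89.9, -11.0]
force: [0.5, 0.2, -2.7]
opening: 0.0576
t 8.9 p [0.4549 0.2009 0.2498] rpy [-101.1   89.9  -11. ] q [ -16.5   30.7  -16.2  -77.8 -101.2   48.1] F [ 0.5  0.2 -2.7] op 57.6
(array([-0.2, -0.1, 42.1]), array([ 0.06, -0.01,  0.07]))
```

```bash
python3 -m inch '[{"ax":0,"ay":0,"az":5,"dx":0,"dy":0,"dz":15,"fingers":40},{"ax":0,"ay":0,"az":15,"dx":0,"dy":0,"dz":30,"fingers":40},{"ax":0,"ay":0,"az":25,"dx":0,"dy":0,"dz":42,"fingers":40},{"ax":0,"ay":0,"az":35,"dx":0,"dy":0,"dz":42,"fingers":40},{"ax":0,"ay":0,"az":45,"dx":0,"dy":0,"dz":42,"fingers":40},{"ax":0,"ay":0,"az":55,"dx":0,"dy":0,"dz":42,"fingers":40},{"ax":0,"ay":0,"az":65,"dx":0,"dy":0,"dz":42,"fingers":40},{"ax":0,"ay":0,"az":75,"dx":0,"dy":0,"dz":42,"fingers":40}]'; python3 -c "
from h import *
st(); print(rel(np.array([.455,.224+.019,.25]),R_of([0,1,-.0],[1,0,0])))"
```

```text
clock: 9.9
tool_pos: [0.4553, 0.2415, 0.2497]
orientation: [90.0, 14.8, -180.0]
force: [0.4, 0.3, -4.0]
opening: 0.0576
t 9.9 p [0.4553 0.2415 0.2497] rpy [  90.    14.8 -180. ] q [-12.8  30.  -17.5 -80.4 -98.6 -27. ] F [ 0.4  0.3 -4. ] op 57.6
(array([0.2, 0.3, 1.5]), array([-4.0000e-02, -3.0000e-02,  1.0476e+02]))
```

```bash
python3 -m inch '[{"ax":0,"ay":0,"az":10,"dx":0,"dy":0,"dz":0,"fingers":40},{"ax":0,"ay":0,"az":20,"dx":0,"dy":0,"dz":0,"fingers":40},{"ax":0,"ay":0,"az":30,"dx":0,"dy":0,"dz":0,"fingers":40},{"ax":0,"ay":0,"az":40,"dx":0,"dy":0,"dz":0,"fingers":40},{"ax":0,"ay":0,"az":50,"dx":0,"dy":0,"dz":0,"fingers":40},{"ax":0,"ay":0,"az":60,"dx":0,"dy":0,"dz":0,"fingers":40},{"ax":0,"ay":0,"az":70,"dx":0,"dy":0,"dz":0,"fingers":40},{"ax":0,"ay":0,"az":80,"dx":0,"dy":0,"dz":0,"fingers":40}]' && python3 -m inch '[{"ax":0,"ay":0,"az":9,"dx":0,"dy":0,"dz":0,"fingers":40},{"ax":0,"ay":0,"az":18,"dx":0,"dy":0,"dz":0,"fingers":40},{"ax":0,"ay":0,"az":25,"dx":0,"dy":0,"dz":0,"fingers":40},{"ax":0,"ay":0,"az":25,"dx":0,"dy":0,"dz":0,"fingers":40},{"ax":0,"ay":0,"az":25,"dx":0,"dy":0,"dz":0,"fingers":40}]'; python3 -c "
from h import *
st(); print(rel(np.array([.455,.224+.019,.25]),R_of([0,1,-.0],[1,0,0])))
s=snapshot('scene'); cv2.imwrite('pics/s3.png',s['image'][:,:,::-1])"
```

```text
clock: 10.9
tool_pos: [0.4553, 0.2415, 0.2497]
orientation: [90.0, -65.2, -180.0]
force: [0.1, -0.1, -3.7]
opening: 0.0573
clock: 11.52
tool_pos: [0.4554, 0.2414, 0.2492]
orientation: [92.1, -89.8, 177.9]
force: [-0.1, -0.6, -3.6]
opening: 0.0578
t 11.53 p [0.4554 0.2414 0.2492] rpy [ 92.1 -89.8 177.9] q [ -12.8   30.1  -17.5  -80.4  -98.6 -131.4] F [-0.1 -0.6 -3.6] op 57.8
(array([ 0.8, -0.4,  1.6]), array([-0.04,  0.01,  0.21]))
```

View pics/s3.png

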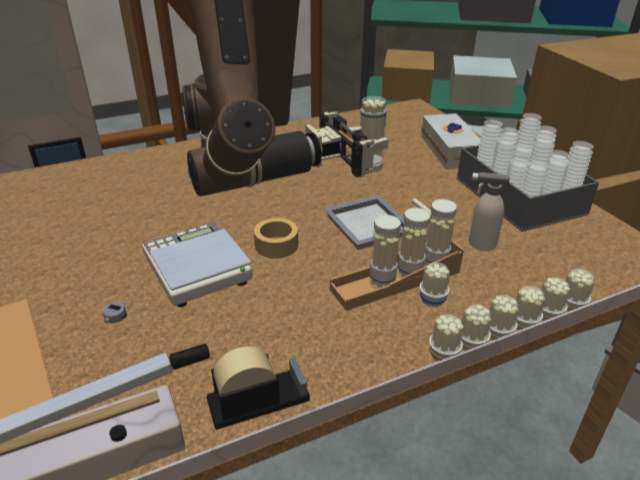

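The jar is upside down above the tray, lid downward at about (375,160) in the scene view. I'll lower it 80 mm nearer the sheet and hold.

```bash
python3 -m inch '[{"ax":0,"ay":0,"az":0,"dx":-10,"dy":0,"dz":2,"fingers":40},{"ax":0,"ay":0,"az":0,"dx":-25,"dy":0,"dz":4,"fingers":40},{"ax":0,"ay":0,"az":0,"dx":-45,"dy":0,"dz":6,"fingers":40},{"ax":0,"ay":0,"az":0,"dx":-65,"dy":0,"dz":7,"fingers":40},{"ax":0,"ay":0,"az":0,"dx":-80,"dy":0,"dz":7,"fingers":40},{"ax":0,"ay":0,"az":0,"dx":-80,"dy":0,"dz":7,"fingers":40},{"ax":0,"ay":0,"az":0,"dx":-80,"dy":0,"dz":7,"fingers":40},{"ax":0,"ay":0,"az":0,"dx":-80,"dy":0,"dz":7,"fingers":40}]'; python3 -c "
from h import *
st()
s=snapshot('scene'); cv2.imwrite('pics/s4.png',s['image'][:,:,::-1])
s=snapshot('top'); p,R,o=cur(); c=p-.019*R.as_matrix()[:,2]
overlay(s,[(circ(c[0],c[1],c[2]+.09,.029),(0,0,255)),(circ(c[0],c[1],c[2]-.075,.027),(0,255,0)),(rect(.455,.230,.023,.176,.162),(255,0,0))],(170,210,330,330),5,'pics/t4.png')"
```

```text
clock: 12.58
tool_pos: [0.4557, 0.2482, 0.1692]
orientation: [97.6, -89.9, 172.5]
force: [0.0, 0.4, -1.8]
opening: 0.0574
t 12.57 p [0.4557 0.2482 0.1692] rpy [ 97.6 -89.9 172.5] q [ -11.8   39.7  -17.9  -79.9  -96.3 -121.7] F [ 0.   0.4 -1.8] op 57.4
```

View pics/t4.png

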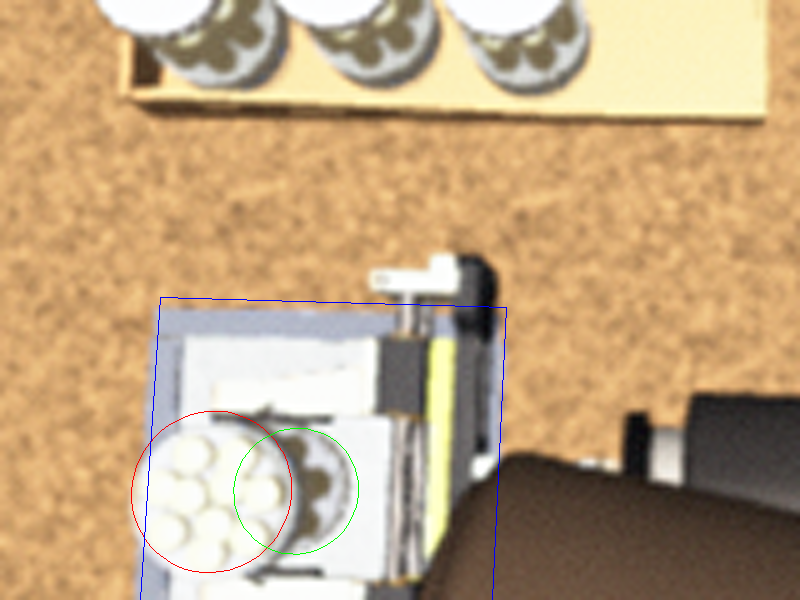

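View pics/s4.png

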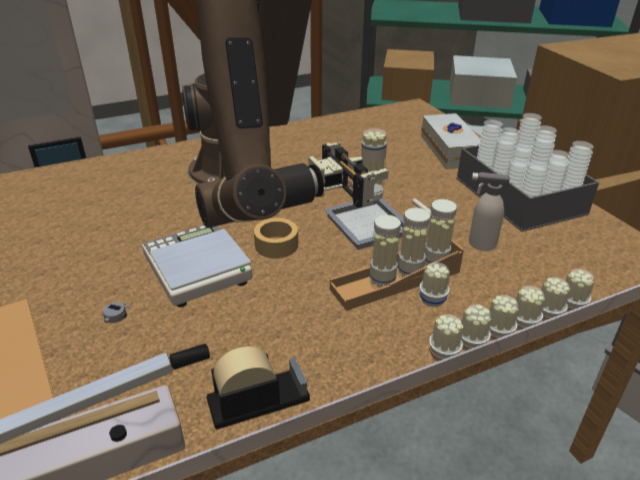

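The inverted jar is over the tray: the model circles match it at crop (212,490) and (297,490), inside the tray outline. Holding for about 2.5 s more.

```bash
for i in 1 2 3; do python3 -m inch '[{"ax":0,"ay":0,"az":0,"dx":0,"dy":0,"dz":0,"fingers":40},{"ax":0,"ay":0,"az":0,"dx":0,"dy":0,"dz":0,"fingers":40},{"ax":0,"ay":0,"az":0,"dx":0,"dy":0,"dz":0,"fingers":40},{"ax":0,"ay":0,"az":0,"dx":0,"dy":0,"dz":0,"fingers":40},{"ax":0,"ay":0,"az":0,"dx":0,"dy":0,"dz":0,"fingers":40},{"ax":0,"ay":0,"az":0,"dx":0,"dy":0,"dz":0,"fingers":40},{"ax":0,"ay":0,"az":0,"dx":0,"dy":0,"dz":0,"fingers":40},{"ax":0,"ay":0,"az":0,"dx":0,"dy":0,"dz":0,"fingers":40}]'; done
```

```text
clock: 13.68
tool_pos: [0.4555, 0.2482, 0.1686]
orientation: [-46.3, -90.0, -43.7]
force: [-0.2, -0.1, -2.8]
opening: 0.0573
clock: 14.68
tool_pos: [0.4556, 0.2482, 0.1686]
orientation: [175.5, -90.0, 94.6]
force: [-0.7, 0.1, -3.3]
opening: 0.0573
clock: 15.68
tool_pos: [0.4556, 0.2482, 0.1686]
orientation: [102.5, -90.0, 167.5]
force: [-0.0, 0.5, -2.6]
opening: 0.0575
```

```bash
python3 -m inch '[{"ax":0,"ay":0,"az":0,"dx":15,"dy":0,"dz":0,"fingers":40},{"ax":0,"ay":0,"az":-3,"dx":35,"dy":0,"dz":-5,"fingers":40},{"ax":0,"ay":0,"az":-10,"dx":60,"dy":0,"dz":-7,"fingers":40},{"ax":0,"ay":0,"az":-20,"dx":80,"dy":0,"dz":-7,"fingers":40},{"ax":0,"ay":0,"az":-30,"dx":80,"dy":0,"dz":-7,"fingers":40},{"ax":0,"ay":0,"az":-40,"dx":80,"dy":0,"dz":-7,"fingers":40},{"ax":0,"ay":0,"az":-50,"dx":80,"dy":0,"dz":-7,"fingers":40},{"ax":0,"ay":0,"az":-60,"dx":80,"dy":0,"dz":-7,"fingers":40}]' && python3 -m inch '[{"ax":0,"ay":0,"az":-10,"dx":0,"dy":0,"dz":0,"fingers":40},{"ax":0,"ay":0,"az":-20,"dx":0,"dy":0,"dz":0,"fingers":40},{"ax":0,"ay":0,"az":-30,"dx":0,"dy":0,"dz":0,"fingers":40},{"ax":0,"ay":0,"az":-40,"dx":0,"dy":0,"dz":0,"fingers":40},{"ax":0,"ay":0,"az":-50,"dx":0,"dy":0,"dz":0,"fingers":40},{"ax":0,"ay":0,"az":-60,"dx":0,"dy":0,"dz":0,"fingers":40},{"ax":0,"ay":0,"az":-70,"dx":0,"dy":0,"dz":0,"fingers":40},{"ax":0,"ay":0,"az":-80,"dx":0,"dy":0,"dz":0,"fingers":40}]' && python3 -m inch '[{"ax":0,"ay":0,"az":-10,"dx":0,"dy":0,"dz":0,"fingers":40},{"ax":0,"ay":0,"az":-20,"dx":0,"dy":0,"dz":0,"fingers":40},{"ax":0,"ay":0,"az":-30,"dx":0,"dy":0,"dz":0,"fingers":40},{"ax":0,"ay":0,"az":-37,"dx":0,"dy":0,"dz":0,"fingers":40},{"ax":0,"ay":0,"az":-40,"dx":0,"dy":0,"dz":0,"fingers":40},{"ax":0,"ay":0,"az":-40,"dx":0,"dy":0,"dz":0,"fingers":40}]'; python3 -c "
from h import *
st(); print(rel(np.array([.455,0+.019,.26]),R_of([0,1,-.0],[-1,0,0])),rel(np.array([.676,0+.019,.26]),R_of([0,1,-.0],[-1,0,0])))"
```

```text
clock: 16.68
tool_pos: [0.4552, 0.2413, 0.2497]
orientation: [90.0, -29.6, -179.9]
force: [-0.2, -0.0, -3.3]
opening: 0.0572
clock: 17.68
tool_pos: [0.4552, 0.2412, 0.2497]
orientation: [90.0, 50.4, -179.9]
force: [-0.1, 0.2, -3.1]
opening: 0.0576
clock: 18.42
tool_pos: [0.4553, 0.2412, 0.2495]
orientation: [-95.8, 90.0, -5.8]
force: [0.8, 0.5, -3.3]
opening: 0.0576
t 18.43 p [0.4553 0.2412 0.2495] rpy [-95.8  90.   -5.8] q [-12.9  30.1 -17.5 -80.4 -98.7  48.3] F [ 0.8  0.5 -3.3] op 57.6
(array([ -10.5,    0.5, -222.2]), array([ 0.05, -0.  ,  0.03])) (array([ -10.4, -220.5, -222.4]), array([ 0.05, -0.  ,  0.03]))
```

```bash
python3 -m inch '[{"ax":0,"ay":0,"az":0,"dx":-5,"dy":-10,"dz":-25,"fingers":40},{"ax":0,"ay":0,"az":0,"dx":-10,"dy":-30,"dz":-60,"fingers":40},{"ax":0,"ay":0,"az":0,"dx":-10,"dy":-55,"dz":-100,"fingers":40},{"ax":0,"ay":0,"az":0,"dx":-10,"dy":-85,"dz":-140,"fingers":40},{"ax":0,"ay":0,"az":0,"dx":-10,"dy":-120,"dz":-175,"fingers":40},{"ax":0,"ay":0,"az":0,"dx":-10,"dy":-160,"dz":-205,"fingers":40},{"ax":0,"ay":0,"az":0,"dx":-10,"dy":-195,"dz":-220,"fingers":40},{"ax":0,"ay":0,"az":0,"dx":-10,"dy":-215,"dz":-220,"fingers":40}]'; python3 -c "
from h import *
st(); s=snapshot('top'); cv2.imwrite('pics/t5.png',cv2.resize(s['image'][100:300,200:440,::-1],None,fx=3,fy=3,interpolation=cv2.INTER_CUBIC))
for c in ('top','scene'):
    s=snapshot(c); k=cam(s); 
    for n in ('carton_gap','carton'):
        r=landmark_of(n,c)
        if r: print(n,c,round(r[0]['score'],2),ray(k,r[0]['position'],.004 if 'gap' in n else 0).round(4))
"
```

```text
clock: 19.42
tool_pos: [0.6719, 0.0188, 0.2583]
orientation: [121.9, 89.9, -148.1]
force: [-0.3, 0.5, -3.6]
opening: 0.0578
t 19.43 p [0.6719 0.0188 0.2583] rpy [ 121.9   89.9 -148.1] q [ -25.3   44.6   19.2  -78.5 -112.6   27.6] F [-0.3  0.5 -3.6] op 57.8
carton_gap top 0.61 [0.6738 0.0689 0.004 ]
carton top 0.61 [0.6596 0.167  0.    ]
carton_gap scene 0.7 [0.6777 0.0661 0.004 ]
carton scene 0.65 [0.6738 0.1768 0.    ]
```

View pics/t5.png

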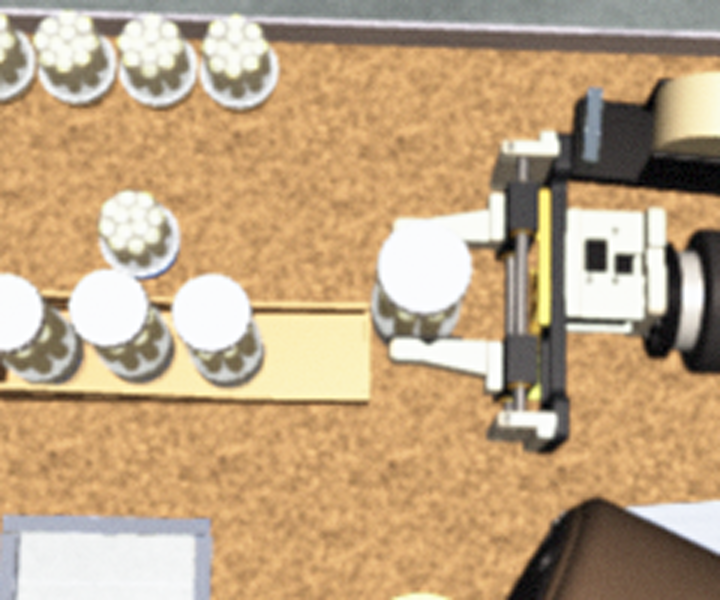

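```bash
python3 -c "
from h import *
s=snapshot('top'); 
def cu(g,yaw):
    a=np.radians(yaw); d=np.array([-np.sin(a),np.cos(a)]); g=np.array(g); e=np.array([d[1],-d[0]])
    m=g+.108*d; L=[(rect(*m,0,.078,.296,yaw),(0,255,0)),(rect(*(g-.002*d),.022,.078,.076,yaw),(0,0,255)),(rect(*g,.004,.07,.072,yaw),(255,0,0))]
    return L
overlay(s,cu((.676,.066),1),(230,180,350,260),6,'pics/t6.png')
s=snapshot('scene'); overlay(s,cu((.676,.066),1),(320,220,440,310),6,'pics/s6.png')
p,R,o=cur(); c=p-.019*R.as_matrix()[:,2]; print(c)
overlay(s,[(circ(c[0],c[1],c[2]-.09,.029),(0,255,0)),(circ(c[0],c[1],c[2]+.075,.027),(0,0,255)),(circ(c[0],c[1],c[2]+.042,.029),(255,0,0))],(270,150,390,270),6,'pics/s7.png')
"
```

```text
[0.67024605 0.00225859 0.25889355]
```

View pics/t6.png

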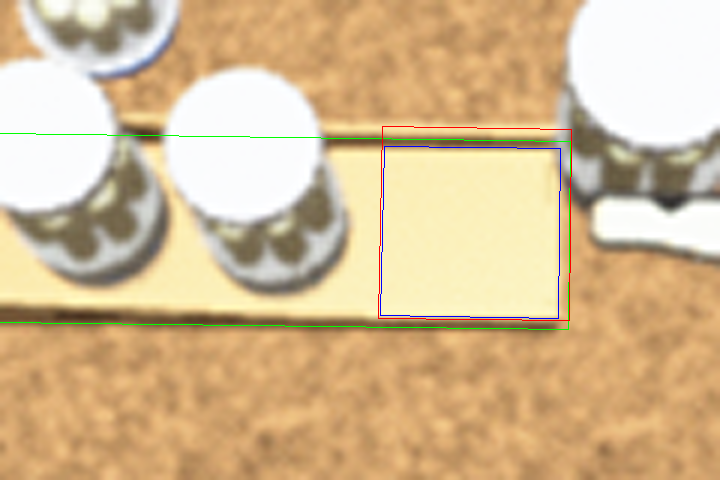

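View pics/s6.png

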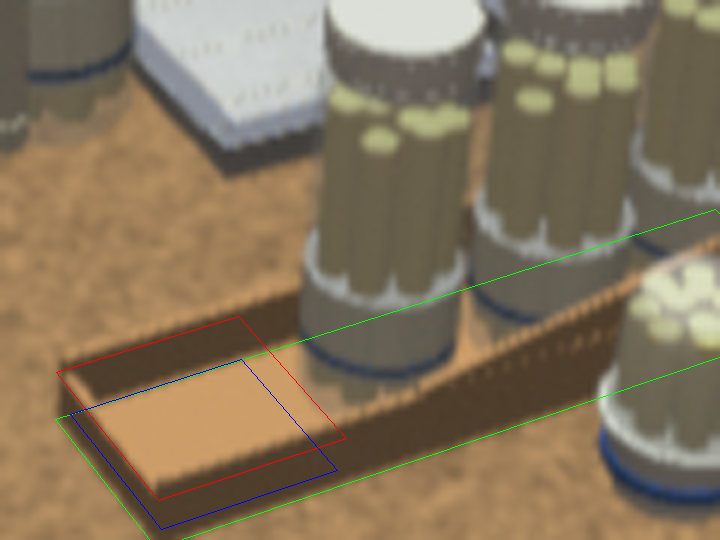

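View pics/s7.png

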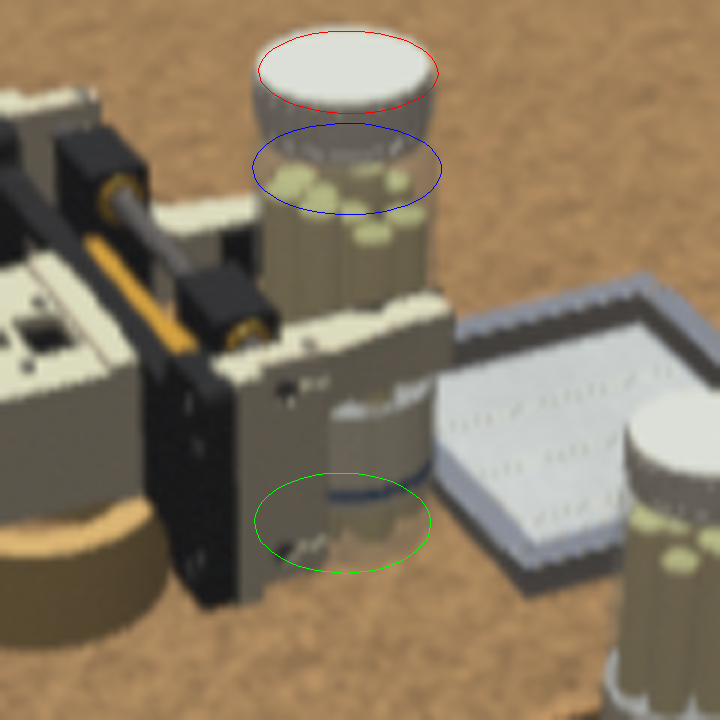

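Overlays: the carton gap fit matches in both views, with about +2 mm in y to add. The held jar is upright and its foot is 90 mm below the grasp point. Next I move over the gap, partly down, and check wrist clearance above the scale.

```bash
python3 -c "
from h import *
print(rel(np.array([.676,.087,.23]),R_of([0,1,-.0],[-1,0,0])))"
python3 -m inch '[{"ax":0,"ay":0,"az":0,"dx":5,"dy":-4,"dz":15,"fingers":40},{"ax":0,"ay":0,"az":0,"dx":10,"dy":-4,"dz":32,"fingers":40},{"ax":0,"ay":0,"az":0,"dx":15,"dy":-4,"dz":50,"fingers":40},{"ax":0,"ay":0,"az":0,"dx":20,"dy":-4,"dz":62,"fingers":40},{"ax":0,"ay":0,"az":0,"dx":25,"dy":-4,"dz":68,"fingers":40},{"ax":0,"ay":0,"az":0,"dx":30,"dy":-4,"dz":68,"fingers":40},{"ax":0,"ay":0,"az":0,"dx":30,"dy":-4,"dz":68,"fingers":40}]'; python3 -c "
from h import *
st()
print(rel(np.array([.676,.087,.194]),R_of([0,1,-.0],[-1,0,0])))
s=snapshot('scene'); cv2.imwrite('pics/s8.png',s['image'][:,:,::-1])
s=snapshot('top'); cv2.imwrite('pics/t8.png',s['image'][:,:,::-1])"
```

```text
(array([28.9, -5.8, 65.7]), array([ 0.04, -0.01, -0.02]))
clock: 20.75
tool_pos: [0.6746, 0.0889, 0.2279]
orientation: [89.3, 89.9, 179.3]
force: [-0.5, -0.5, -3.9]
opening: 0.0574
t 20.75 p [0.6746 0.0889 0.2279] rpy [ 89.3  89.9 179.3] q [ -20.4   45.1   15.1  -79.4 -107.6   31.6] F [-0.5 -0.5 -3.9] op 57.4
(array([33.9, -1.4, -1.9]), array([ 0.02,  0.  , -0.05]))
```

View pics/s8.png

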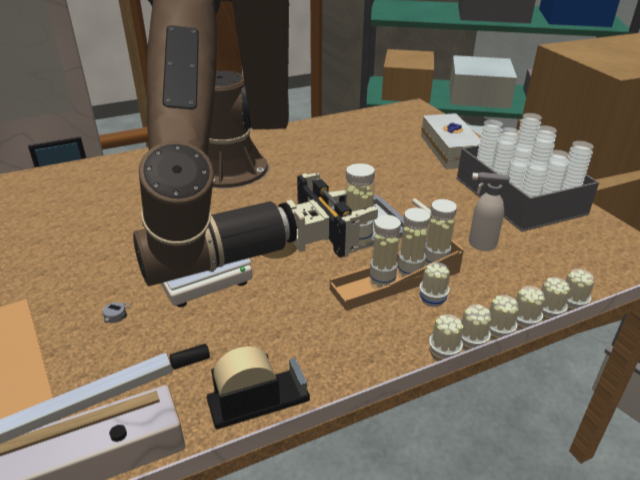

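View pics/t8.png

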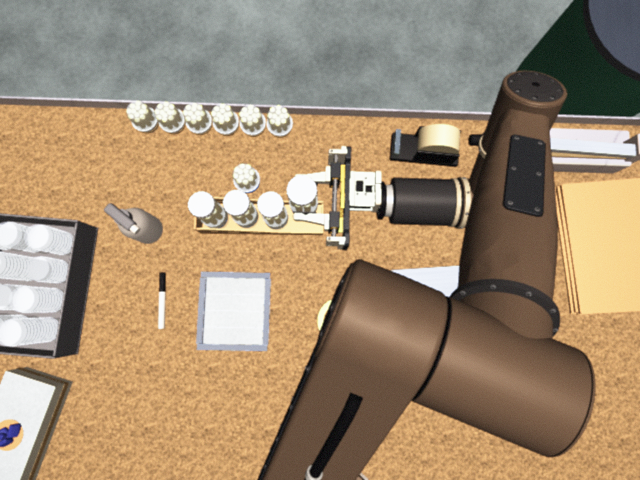

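```bash
python3 -c "
from h import *
s=snapshot('scene'); k=cam(s)
for q in [(180,245),(140,265),(160,282),(215,265),(145,240),(290,220)]: print(q,ray(k,q,.228).round(3),ray(k,q,.17).round(3))
# project tool axis line points & circles radius around it
p,R,o=cur(); 
cu=[]
for d in (0,.1,.15,.2,.25,.3,.35):
  a=np.linspace(0,6.28,40); cu.append((np.c_[.676+.055*np.cos(a),np.full(40,p[1]-d),.228+.055*np.sin(a)],(0,255,0)))
# vertical drop footprints: scale outline at z .066
cu.append((rect(.485,-.218,.066,.15,.18),(255,0,0)))
overlay(s,cu,(120,140,320,300),4,'pics/s9.png')
s=snapshot('top'); overlay(s,cu,(320,120,600,330),2.8,'pics/t9.png') if 0 else overlay(s,cu,(320,120,600,330),2,'pics/t9.png')
"
```

```text
(180, 245) [ 0.662 -0.28   0.228] [ 0.578 -0.267  0.17 ]
(140, 265) [ 0.691 -0.354  0.228] [ 0.61  -0.349  0.17 ]
(160, 282) [ 0.75  -0.334  0.228] [ 0.675 -0.326  0.17 ]
(215, 265) [ 0.744 -0.241  0.228] [ 0.668 -0.224  0.17 ]
(145, 240) [ 0.621 -0.332  0.228] [ 0.533 -0.325  0.17 ]
(290, 220) [ 0.669 -0.074  0.228] [ 0.586 -0.041  0.17 ]
```

View pics/s9.png

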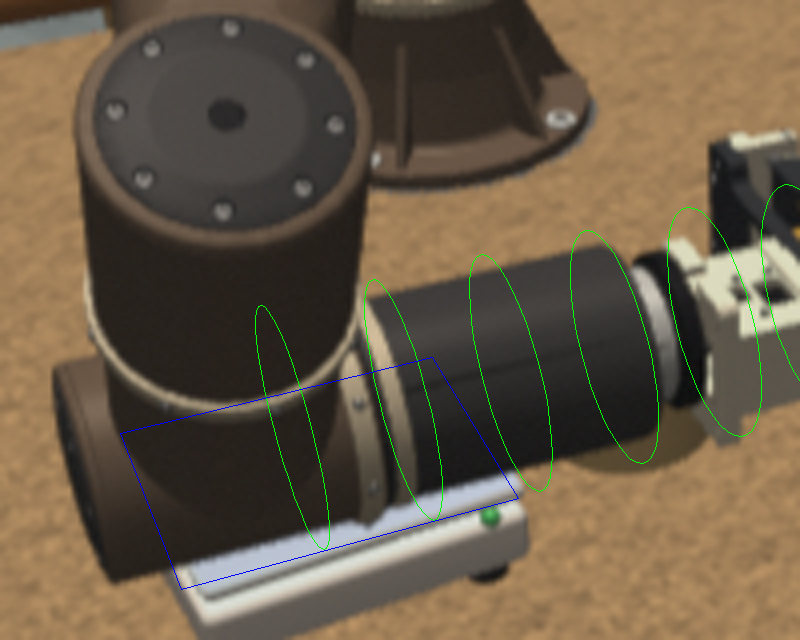

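View pics/t9.png

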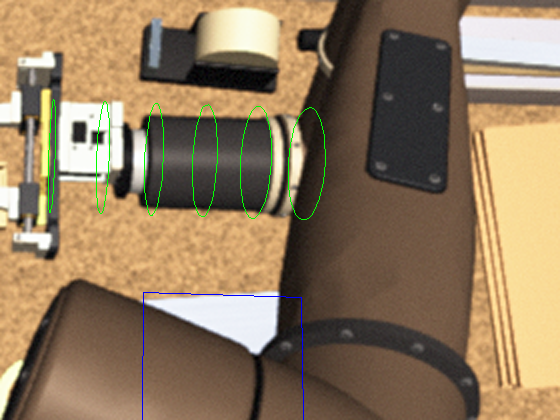

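Wrist housing is about 50 mm in radius around the tool axis, at x≈0.62–0.73. That leaves it beside the scale, whose edge is at x≈0.57, so the descent is free. The jar hangs over the gap.

```bash
python3 -m inch '[{"ax":0,"ay":0,"az":0,"dx":10,"dy":-1,"dz":-2,"fingers":40},{"ax":0,"ay":0,"az":0,"dx":25,"dy":-1,"dz":-2,"fingers":40},{"ax":0,"ay":0,"az":0,"dx":40,"dy":-1,"dz":-2,"fingers":40},{"ax":0,"ay":0,"az":0,"dx":55,"dy":-1,"dz":-2,"fingers":40},{"ax":0,"ay":0,"az":0,"dx":70,"dy":-1,"dz":-2,"fingers":40},{"ax":0,"ay":0,"az":0,"dx":80,"dy":-1,"dz":-2,"fingers":40},{"ax":0,"ay":0,"az":0,"dx":88,"dy":-1,"dz":-2,"fingers":40},{"ax":0,"ay":0,"az":0,"dx":90,"dy":-1,"dz":-2,"fingers":40}]'; python3 -c "
from h import *
st()
s=snapshot('scene');p,R,o=cur(); c=p-.017*R.as_matrix()[:,2]
cu=[(circ(c[0],c[1],c[2]-.09,.029),(0,255,0)),(circ(c[0],c[1],c[2]+.075,.027),(0,0,255))]
overlay(s,cu,(320,170,440,310),5,'pics/s10.png')
s=snapshot('top'); overlay(s,cu,(230,150,350,260),6,'pics/t10.png')"
```

```text
clock: 21.95
tool_pos: [0.6756, 0.0874, 0.138]
orientation: [72.3, 90.0, 162.3]
force: [0.3, -0.2, -3.0]
opening: 0.0577
t 21.95 p [0.6756 0.0874 0.138 ] rpy [ 72.3  90.  162.3] q [ -20.1   52.4   15.4  -77.6 -106.    38.6] F [ 0.3 -0.2 -3. ] op 57.7
```

View pics/s10.png

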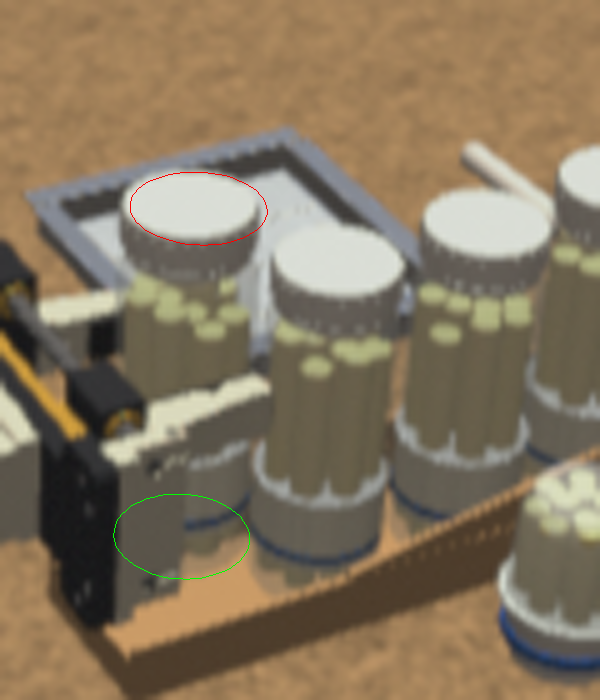

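View pics/t10.png

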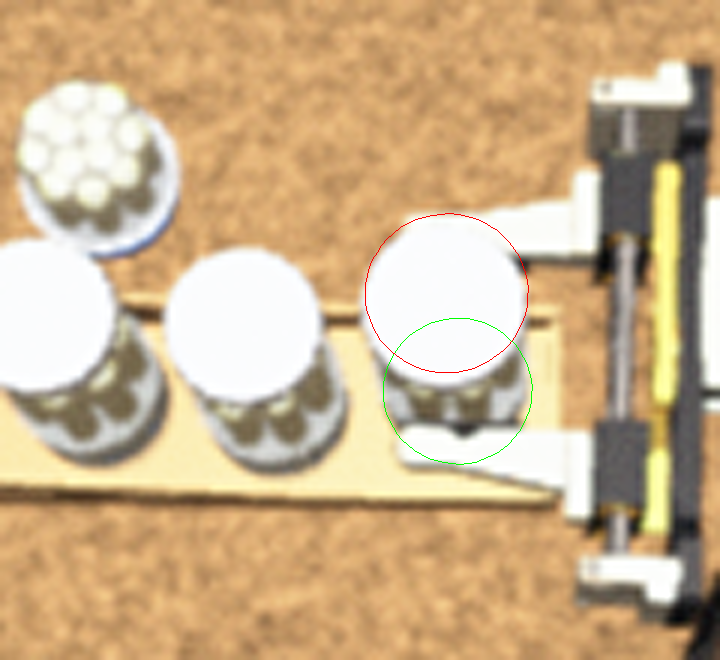

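Both overlays match: the lid is at crop (447,293) in the top view, the jar is centred over the gap, and packed1 is clear. I'll lower to just above the floor, then creep down while watching force.

```bash
python3 -m inch '[{"ax":0,"ay":0,"az":0,"dx":10,"dy":0,"dz":0,"fingers":40},{"ax":0,"ay":0,"az":0,"dx":20,"dy":0,"dz":0,"fingers":40},{"ax":0,"ay":0,"az":0,"dx":28,"dy":0,"dz":0,"fingers":40},{"ax":0,"ay":0,"az":0,"dx":34,"dy":0,"dz":0,"fingers":40},{"ax":0,"ay":0,"az":0,"dx":37,"dy":0,"dz":0,"fingers":40},{"ax":0,"ay":0,"az":0,"dx":39,"dy":0,"dz":0,"fingers":40},{"ax":0,"ay":0,"az":0,"dx":39,"dy":0,"dz":0,"fingers":40},{"ax":0,"ay":0,"az":0,"dx":39,"dy":0,"dz":0,"fingers":40}]'; python3 -c "
from h import *
st()
s=snapshot('scene'); overlay(s,[],(270,170,440,310),4,'pics/s11.png')"
```

```text
clock: 23.05
tool_pos: [0.6758, 0.0873, 0.0999]
orientation: [-102.4, 90.0, -12.4]
force: [0.3, 0.3, -2.7]
opening: 0.0575
t 23.05 p [0.6758 0.0873 0.0999] rpy [-102.4   90.   -12.4] q [ -19.9   55.5   16.   -77.  -105.2   41.3] F [ 0.3  0.3 -2.7] op 57.5
```

View pics/s11.png

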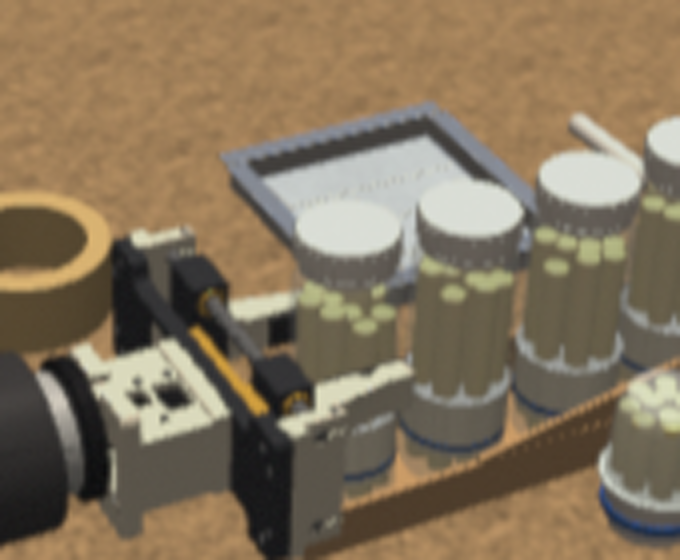

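```bash
python3 -m inch '[{"ax":0,"ay":0,"az":0,"dx":1,"dy":0,"dz":0,"fingers":40},{"ax":0,"ay":0,"az":0,"dx":2,"dy":0,"dz":0,"fingers":40},{"ax":0,"ay":0,"az":0,"dx":3,"dy":0,"dz":0,"fingers":40},{"ax":0,"ay":0,"az":0,"dx":4,"dy":0,"dz":0,"fingers":40},{"ax":0,"ay":0,"az":0,"dx":4,"dy":0,"dz":0,"fingers":40},{"ax":0,"ay":0,"az":0,"dx":4,"dy":0,"dz":0,"fingers":40}]'; python3 -m inch '[{"ax":0,"ay":0,"az":0,"dx":0.5,"dy":0,"dz":0,"fingers":40},{"ax":0,"ay":0,"az":0,"dx":1,"dy":0,"dz":0,"fingers":40},{"ax":0,"ay":0,"az":0,"dx":1,"dy":0,"dz":0,"fingers":40}]'; python3 -m inch '[{"ax":0,"ay":0,"az":0,"dx":0.5,"dy":0,"dz":0,"fingers":40},{"ax":0,"ay":0,"az":0,"dx":1,"dy":0,"dz":0,"fingers":40},{"ax":0,"ay":0,"az":0,"dx":1,"dy":0,"dz":0,"fingers":40}]'
```

```text
clock: 23.85
tool_pos: [0.6757, 0.0874, 0.0956]
orientation: [60.2, 90.0, 150.2]
force: [-0.7, 0.3, -3.7]
opening: 0.0577
clock: 24.22
tool_pos: [0.6756, 0.0874, 0.0945]
orientation: [76.8, 90.0, 166.8]
force: [0.1, -0.0, -3.3]
opening: 0.0574
clock: 24.6
tool_pos: [0.6757, 0.0874, 0.0938]
orientation: [-36.5, 90.0, 53.5]
force: [0.3, 0.9, -2.0]
opening: 0.0573
```

```bash
for i in 1 2; do python3 -m inch '[{"ax":0,"ay":0,"az":0,"dx":0.5,"dy":0,"dz":0,"fingers":40},{"ax":0,"ay":0,"az":0,"dx":0.5,"dy":0,"dz":0,"fingers":40},{"ax":0,"ay":0,"az":0,"dx":0.5,"dy":0,"dz":0,"fingers":40}]'; done
```

```text
clock: 24.98
tool_pos: [0.6757, 0.0874, 0.0937]
orientation: [-45.5, 90.0, 44.5]
force: [-0.4, -1.0, 3.1]
opening: 0.058
clock: 25.35
tool_pos: [0.6757, 0.0874, 0.0936]
orientation: [-42.4, 89.9, 47.6]
force: [-0.2, -0.6, 5.5]
opening: 0.0575
```

The force went from −3.3 to +5.5 N at z≈0.0937, so the foot is on the carton floor. I'll ease off 0.5 mm and open.

```bash
python3 -m inch '[{"ax":0,"ay":0,"az":0,"dx":-0.5,"dy":0,"dz":0,"fingers":40},{"ax":0,"ay":0,"az":0,"dx":-0.5,"dy":0,"dz":0,"fingers":58},{"ax":0,"ay":0,"az":0,"dx":-0.5,"dy":0,"dz":0,"fingers":61},{"ax":0,"ay":0,"az":0,"dx":-0.5,"dy":0,"dz":0,"fingers":66},{"ax":0,"ay":0,"az":0,"dx":-0.5,"dy":0,"dz":0,"fingers":74},{"ax":0,"ay":0,"az":0,"dx":-0.5,"dy":0,"dz":0,"fingers":80},{"ax":0,"ay":0,"az":0,"dx":-0.5,"dy":0,"dz":0,"fingers":80},{"ax":0,"ay":0,"az":0,"dx":-0.5,"dy":0,"dz":0,"fingers":80}]'; python3 -c "
from h import *
st()
s=snapshot('scene'); overlay(s,[],(270,170,440,310),4,'pics/s12.png')
s=snapshot('top'); overlay(s,[],(230,150,350,260),6,'pics/t12.png')"
```

```text
clock: 26.35
tool_pos: [0.6756, 0.0874, 0.093]
orientation: [99.2, 90.0, -170.8]
force: [0.8, 0.3, -1.0]
opening: 0.0798
t 26.35 p [0.6756 0.0874 0.093 ] rpy [  99.2   90.  -170.8] q [ -19.9   56.1   16.1  -76.9 -105.1   41.8] F [ 0.8  0.3 -1. ] op 79.8
```

View pics/s12.png

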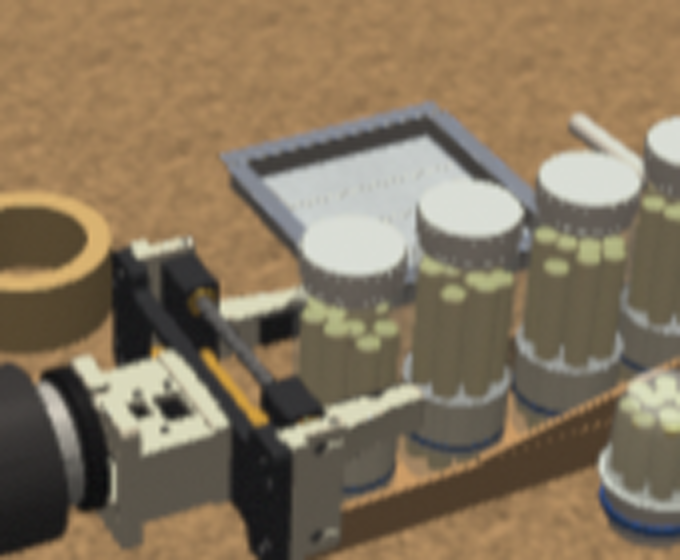

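View pics/t12.png

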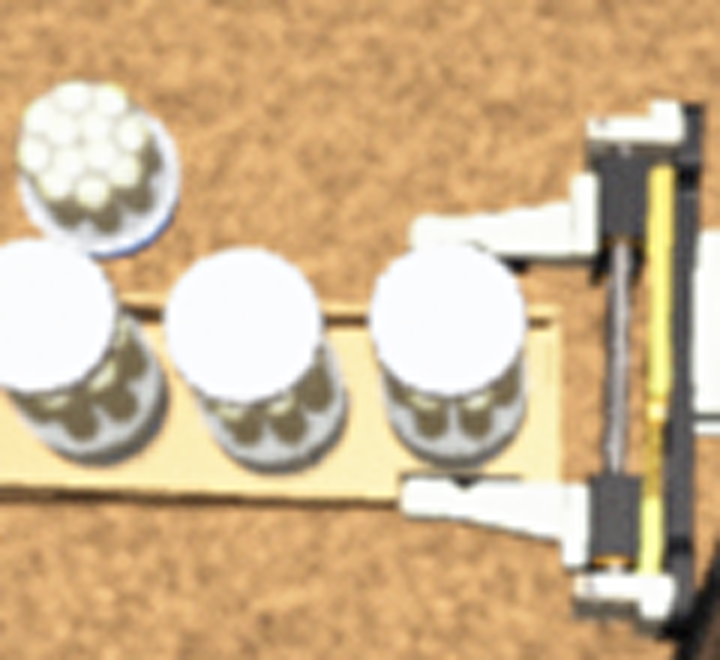

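The jar stands upright in the gap and both fingers are clear of it. Backing out along −y, then up.

```bash
python3 -m inch '[{"ax":0,"ay":0,"az":0,"dx":0,"dy":0,"dz":-8,"fingers":80},{"ax":0,"ay":0,"az":0,"dx":0,"dy":0,"dz":-22,"fingers":80},{"ax":0,"ay":0,"az":0,"dx":0,"dy":0,"dz":-45,"fingers":80},{"ax":0,"ay":0,"az":0,"dx":0,"dy":0,"dz":-70,"fingers":80},{"ax":0,"ay":0,"az":0,"dx":-20,"dy":0,"dz":-80,"fingers":80},{"ax":0,"ay":0,"az":0,"dx":-60,"dy":0,"dz":-80,"fingers":80},{"ax":0,"ay":0,"az":0,"dx":-110,"dy":0,"dz":-80,"fingers":80},{"ax":0,"ay":0,"az":0,"dx":-150,"dy":0,"dz":-80,"fingers":80}]'; python3 -m inch '[{"ax":0,"ay":0,"az":0,"dx":-10,"dy":0,"dz":0,"fingers":80},{"ax":0,"ay":0,"az":0,"dx":-10,"dy":0,"dz":0,"fingers":80},{"ax":0,"ay":0,"az":0,"dx":-10,"dy":0,"dz":0,"fingers":80}]';  python3 -c "
from h import *
st()
s=snapshot('scene'); overlay(s,[(circ(.676,.0704,.004+h,r),(0,255,0)) for h,r in ((0,.029),(.165,.027))],(310,170,440,310),5,'pics/s13.png'); cv2.imwrite('pics/s13f.png',s['image'][:,:,::-1])
s=snapshot('top'); cv2.imwrite('pics/t13.png',s['image'][:,:,::-1])"
```

```text
clock: 27.45
tool_pos: [0.6758, 0.0067, 0.2466]
orientation: [-110.5, 89.8, -20.5]
force: [1.0, -0.6, -0.0]
opening: 0.0797
clock: 27.82
tool_pos: [0.6754, 0.0074, 0.2521]
orientation: [66.9, 89.9, 156.9]
force: [-0.5, -0.4, -0.2]
opening: 0.0796
t 27.82 p [0.6754 0.0074 0.2521] rpy [ 66.9  89.9 156.9] q [ -25.9   45.7   20.4  -78.4 -113.3   27.5] F [-0.5 -0.4 -0.2] op 79.6
```

View pics/s13.png

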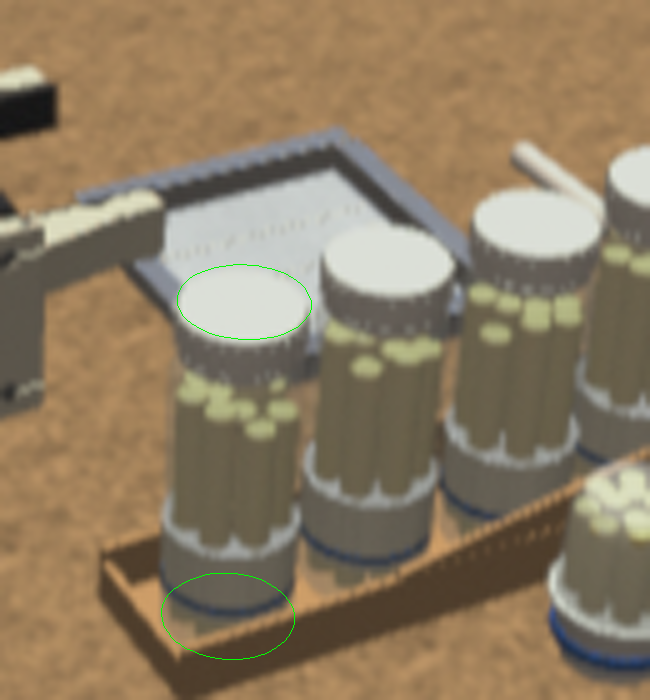

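View pics/t13.png

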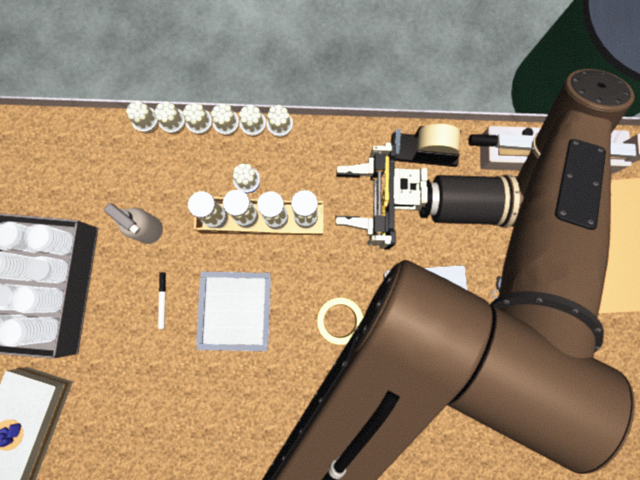

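View pics/s13f.png

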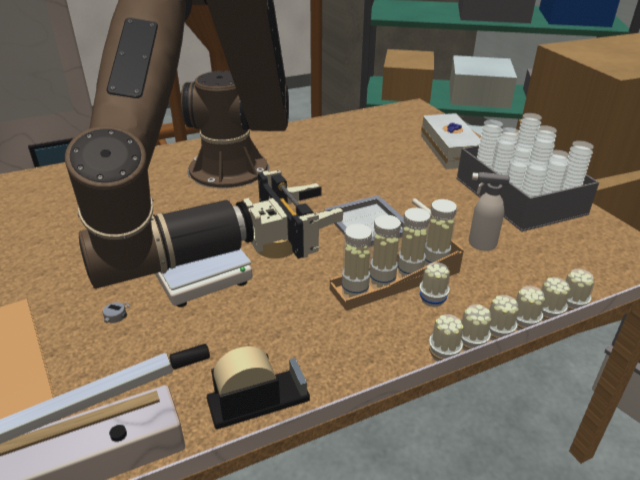

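The jar stands upright in the gap: its lid at scene crop (243,302) matches the model circle. The other jars, tape, tally, marker, cup and spray are where they were, and the robot touches nothing.

```bash
python3 -c "
from plant import *
print(close_job()); print(get_obs()['clock'])"
```

```text
the job is handed in; nothing more can be done
None
the job is handed in; nothing more can be done
```

I checked the jar for leaks and put it in the carton's empty place. I handed the job in about 28 s into the 58 s limit.

- **Leak check:** I gripped the jar from the side and held it upside down over the drip tray for just over 4 s, for most of that with the lid about 95 mm above the table. The top picture showed it within the tray outline. I did not examine the sheet for drips.
- **Placing:** I turned the jar upright and lowered it slowly. The vertical force went from about −3 N to +5.5 N as the foot met the floor at the expected height. I eased off 0.5 mm, let go, backed out and raised the gripper.
- **Last checks:** After the release the pictures show the jar upright in its place, with its lid matching the expected outline. The other jars and objects look unmoved, and the tool force is near zero.
- **Disagreements:** The networks were wrong on the packed jars, giving the same point for all three, so I did not use those. The two cameras' jar and carton fits differed by 2 to 6 mm, and the carton estimate was off by about 2 mm in y, which I allowed for.

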